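# Clamp a herb packet in the stamping jig

### The arm

A 6-joint arm with a two-finger parallel gripper is mounted at the origin on the work surface; the furniture and walls round the work are solid. World frame = base frame: x ahead of the robot, y to its left, z up, the work surface at z = 0. Lengths are in m, angles in degrees, forces in N, time in s.
With the tool pointing down it reaches from about 0.4 to 0.825 m from the base axis. Payload 7 kg.
Tool frame: the origin (TCP) lies between the finger pads; the fingertips stand 25 mm ahead of it and the grasp point (between the pads) lies 6 mm ahead of it; z points along the fingers, y is the line along which they close (so a half turn about z gives the same grasp; the last joint's range is limited). The gripper opens to 88 mm and grips with 3 to 60 N. Pads are 19 mm wide; open, the fingers measure 130 mm over their backs; the gripper's body (78 mm by 193 mm) begins 47 mm behind the grasp point.
Start: joints at [82.798, 20.546, 0.682, 0, -70.136, -16.507], TCP at [0.271, 0.618, 0.252] pointing down, gripper open.
Joint ranges: [-176.03, 176.03], [-82.01, 121.73], [-58.28, 71.71], [-173.87, 95.51], [-174.79, -0.11], [-173.66, 173.66]. Speed limits (degrees/s): [136.94, 136.94, 172.46, 180, 180, 180].

### API

Orientations are given as [roll, pitch, yaw] about the fixed x, y, z axes, in that order (R = Rz(yaw) Ry(pitch) Rx(roll)).
In Python, from plant import r gives the robot as it stands.
- The arm moves only by the shell command python3 -m crank 'ROWS' [FORCE]. ROWS is JSON, a list of rows, each a list of 3 entries, a list of its own where there are three numbers: the turn, a rotation vector about the tool's x, y, z in degrees, then the shift along the tool's x, y, z in cm, then the closure, from -1 (fully open) to 1 (shut). In form: [[[wx, wy, wz], [dx, dy, dz], fingers], ...]. A call has 1 to 8 rows; each row shifts and turns the commanded pose from where the row before left it, along the tool's axes as they then stand; what a row does not reach is not made up. A row lasts 1/10 s, in which the tool goes at most 50 mm and 8.59 degrees, less where a joint would pass 70% of its speed; a pose out of reach is approached as far as the arm can. A call with a gripper value outside its range is refused whole. The fingers move at their own pace and stop on an object; FORCE is the grip in N (left out, the last holds). Time passes only in rows, so rows that do not move let the fingers close. It gives the time, the measured TCP pose, the force, the opening and the grip force at its end, in the units of the state.
- r.get_state(): the state, without advancing time (a new reading comes with each control period).
- r.capture(name): name is "side" or "top"; returns a dict with "color" (400x640x3 uint8, red, green, blue), "range_z" (400x640 float32, m along the optical axis (not along the pixel's ray), 0 where there is no reading), "intrinsics" (3x3 intrinsics, pixels), "k1" (the pictures are not rectified: a ray, as slopes to the right and down, at radius r is drawn at 1 + k1 r^2 times it, then the intrinsics apply), "world_from_camera" (4x4, takes a point from camera to world coordinates). Camera axes: x right, y down, z forward; pixel columns grow to the right and rows downward; lengths in m; the calibration is good to about 2 mm. A picture is of the moment at which its call begins.
- r.close_job(): hands the job in; it is judged then, once.
The state is a dict: "time_s": time; "joints": joint angles; "qd": joint speeds; "joint_torque": joint torques, N m; "tcp_pos": TCP position; "eef_rot": TCP orientation; "contact_force": force on the tool from outside, world axes, zero at the start; "moment": the same for the moment, N m; "gripper_width": finger opening in m; "gripper_force": force on a finger pad.
Only numpy, scipy, OpenCV 4.12 (cv2) and the standard library are available. Lean on these libraries where they do the work, as an engineer would, in place of code of your own. Each camera call takes 0.05 s, during which the arm holds its last target. There are 200 camera calls.

### The job

Secure the paper packet for stamping: with your fingertips, push it along the wooden jig's channel until it sits fully home, flat against the stop, without lifting it. Then push the upright clamp handle over, away from the packet, past its centre until it snaps down and the clamp pad holds the packet; pick nothing up, and leave the other things round the jig where they are.

Things in the scene. Friction and masses are not known exactly. Their poses are not given: they have to be found in the camera images.
- jig: Wooden jig with a steel toggle clamp, fixed to the worktop. Origin on the worktop; x axis along the channel toward stop and clamp, z up. Plate from x -150 to +170 mm, 134 mm wide, top 15 mm above the worktop. Side rails 14 mm high on the plate, x -110 to +35 mm, leave a 96 mm wide channel centred on y = 0, open at the -x end. Clamp bracket at x 51 to 109 mm, 50 mm wide, up to 76 mm high.
- stop_face (a point): Middle of the foot of the stop's packet-side face, on the plate (jig x = +35 mm, y = 0, z = 15 mm). The stop is a wooden cross bar 22 mm high above the plate.
- bar_end (a point): Upper side of the free end of the clamp's steel bar. While open the bar stands raised between packet and handle, at jig x 10 to 70 mm, its highest point about 140 mm above the worktop; it swings down toward jig -x onto the packet as the handle goes over.
- packet: Brown paper packet tied with string, rigid, 76 mm along its x, 84 mm along its y, 34 mm high with its knot, 100 to 210 g; origin at the centre of its underside. It starts lying on the plate in the channel, 30 to 60 mm short of the stop, slightly turned; when home, its origin is at about x = -3 mm in the jig frame.
- clamp_handle (a joint): Angle of the clamp handle (rad): 0 open (handle upright, leaning 0.17 rad toward the packet), 1.6 closed (handle nearly level, pointing away from the packet). Over-centre spring: it returns to 0 if let go before about 0.8 and snaps to 1.6 by itself after that; it takes about 3 to 5 N at the tip to start, less toward the centre.
- handle_tip (a point): Free end of the clamp handle, a black rubber grip 16 mm thick. The handle is 113 mm long from its pivot (jig x = +88, y = 0, z = 70 mm; turns about the jig's y axis). The tip starts about 181 mm above the worktop at jig x = +69 mm, moves toward jig +x and down as the clamp closes, and ends about 86 mm above the worktop at jig x = +200 mm.
- clamp_pad: Sprung round rubber pad, 20 mm in diameter, under the end of the clamp bar; origin at the centre of its pressing face. With the handle closed it presses on the packet's top with about 3 N.
- weight_a: Brass weight with a knob, 25 mm wide, 34 mm high; origin under its centre. Bystander beside the jig.
- weight_b: Smaller brass weight with a knob, 20 mm wide, 27 mm high; origin under its centre. Bystander beside the jig.
- stone: Oval pale stone, 36 x 54 x 18 mm; origin under its centre. Bystander beside the jig.
- tin: Round open steel tin, 80 mm wide, 43 mm high; origin under its centre. Bystander beside the jig.
- marker: Black marker pen, 17 x 125 x 18 mm, long axis y; origin under its centre. Bystander beside the jig.

How it is judged (in metres and radians):
On the way, in this order (a step that is already met when the one before it is completed fails the run):
1. the packet lies home against the stop, the clamp still open (x of packet in the frame of jig above -0.009 m and angle between the x axis of packet and the x axis of jig, either way round below 0.08 rad and value of joint clamp_handle below 0.5 rad), for 0.2 s.
2. the handle has snapped over and the pad presses on the packet (value of joint clamp_handle above 1.5 rad and contact force between clamp_pad and packet above 1.5 N), for 0.2 s.
At the end, for the whole second after the job is handed in: The packet lies flat on the jig against the stop (within about 6 mm and 0.08 rad), the clamp handle is over in its closed position (joint above 1.5 rad) and the clamp pad presses on the packet with more than 1.5 N, everything at rest (all of step 2 and x of packet in the frame of jig above -0.009 m and angle between the x axis of packet and the x axis of jig, either way round below 0.08 rad and angle between packet's own z axis and vertical below 0.1 rad and linear speed of packet below 0.02 m/s); the robot touches nothing.
It fails at once if the packet is lifted or tipped (height (world z) of packet above 0.027 m or angle between packet's own z axis and vertical above 0.35 rad).
It fails at once if a bystander is moved by more than 25 mm (distance of any of weight_a, weight_b, stone, tin, marker from where it was at the start of the episode above 0.025 m).
It also fails if it takes over 51 s, if anything falls off the work surface, if the arm or the gripper's body presses on something with over 40 N, if the wrist force passes 120 N, or if a joint passes its speed limit or range.

## Working session

There is one attempt and no reset: what is moved stays moved. The work goes in short steps, Python scripts to look and compute and a shell command to move; the robot and the scene stay as the last step left them, time stands still between calls to the robot, and variables do not carry over. Pictures are saved under pics/ and viewed, at most 10 in all, crops included, and the job is handed in when it is done.

```bash
mkdir -p pics; ls; cat > h.py <<'E'
import numpy as np,cv2,pickle
from plant import r
def snap(n,f):
    c=r.capture(n); cv2.imwrite(f'pics/{f}.png',cv2.cvtColor(c['color'],cv2.COLOR_RGB2BGR)); pickle.dump(c,open(f'{f}.pkl','wb')); return c
def cloud(c):
    K=np.array(c['intrinsics']);k1=c['k1']
    u,v=np.meshgrid(np.arange(640),np.arange(400))
    p=cv2.undistortPoints(np.stack([u,v],-1).reshape(-1,1,2).astype(float),K,np.array([k1,0,0,0,0.])).reshape(400,640,2)
    z=c['range_z'];P=np.dstack([p*z[...,None],z,np.ones_like(z)])
    return (P@np.array(c['world_from_camera']).T)[...,:3]
E
python3 - <<'E'
from h import *
a=snap('top','top1');b=snap('side','side1')
s=r.get_state();print(s)
for c in(a,b):print(c['world_from_camera'],c['k1'])
E
```

```text
pics
{'time_s': 0.1, 'joints': array([ 8.27988674e+01,  2.05841284e+01,  6.39268691e-01, -1.74997058e-02,
       -7.01365662e+01, -1.65052017e+01]), 'qd': array([-0.02872638, -0.07357248,  0.08798291,  0.0528747 , -0.06129775,
        0.13029232]), 'joint_torque': array([-1.73227516e-03, -5.84163952e+01,  2.93749827e+01,  7.01562077e+00,
        1.01455289e-02, -5.44896693e-05]), 'tcp_pos': array([0.27126273, 0.61765247, 0.25075512]), 'eef_rot': array([ 1.79917255e+02, -7.36129515e-03, -2.37122867e+01]), 'contact_force': array([ 0.69473065, -0.57967097,  0.06274274]), 'moment': array([ 0.08862467, -0.06566499,  0.01208715]), 'gripper_force': 0.0, 'gripper_width': 0.0875987053473381}
[[ 0.00589825 -0.99381324  0.11090744  0.43779935]
 [-0.99989376 -0.00733972 -0.01259326 -0.01630125]
 [ 0.01332937 -0.11082138 -0.99375095  0.99006831]
 [ 0.          0.          0.          1.        ]] 0.018637981208300815
[[ 0.9864439  -0.0586364   0.15326516  0.4201146 ]
 [-0.16383892 -0.40447104  0.89975551 -0.78644033]
 [ 0.00923289 -0.91266913 -0.40859492  0.48300424]
 [ 0.          0.          0.          1.        ]] -0.02090852115160086
```

View pics/top1.png

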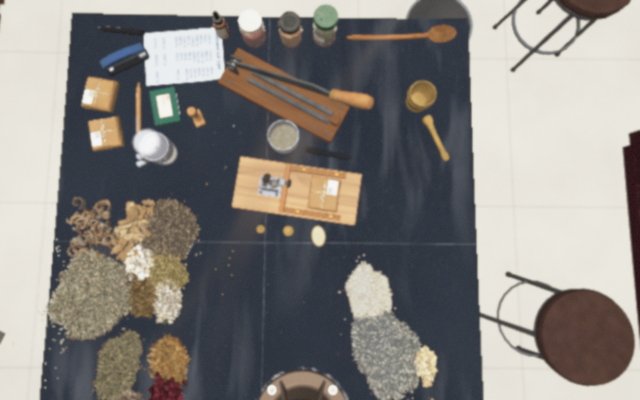

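View pics/side1.png

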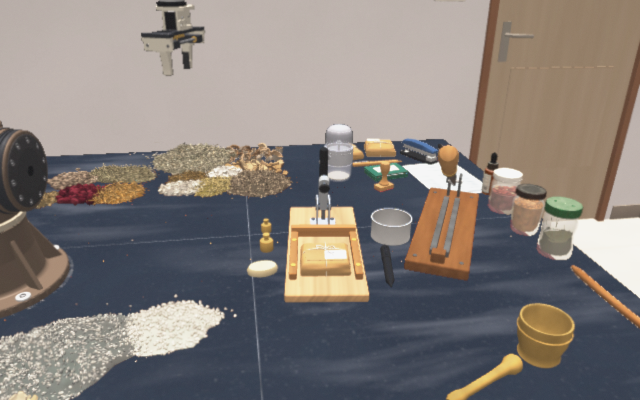

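The top view shows the jig at (232–362, 157–225), with its channel axis toward image left (world +y) and the clamp at (270,185). The packet is at (325,188), the weights and stone lie below the jig, and the tin and marker above. I'll enlarge it.

```bash
python3 - <<'E'
from h import *
i=cv2.imread('pics/top1.png')[145:245,222:372];cv2.imwrite('pics/top1c.png',cv2.resize(i,(750,500),interpolation=cv2.INTER_CUBIC))
c=pickle.load(open('top1.pkl','rb'));P=cloud(c)
for u,v in[(238,157),(362,173),(356,225),(232,208),(261,229),(288,231),(318,236),(283,136),(330,153),(350,200),(325,200),(300,170)]:print(u,v,P[v,u].round(4))
# plate top points
m=(abs(P[...,2]-.015)<.006);m[:150]=0;m[232:]=0;m[:,:225]=0;m[:,370:]=0
x=P[m][:,:2];print(len(x),cv2.minAreaRect((x*1000).astype(np.float32)))
b=pickle.load(open('side1.pkl','rb'));Q=cloud(b)
q=Q.reshape(-1,3);
for z0,z1 in[(.04,.055),(.085,.2)]:
  for n,S in(('t',P),('s',Q)):
    s=S.reshape(-1,3);k=(s[:,2]>z0)&(s[:,2]<z1)&(abs(s[:,0]-.51)<.05)&(s[:,1]>-.2)&(s[:,1]<.2);print(n,z0,k.sum(),s[k].min(0) if k.any() else 0,s[k].max(0) if k.any() else 0)
E
```

```text
238 157 [0.6529 0.1748 0.0024]
362 173 [ 0.6136 -0.1534 -0.0021]
356 225 [ 0.4758 -0.1365 -0.0012]
232 208 [ 5.180e-01  1.872e-01 -5.000e-04]
261 229 [0.4632 0.1074 0.0241]
288 231 [0.4584 0.0388 0.0298]
318 236 [ 0.4465 -0.0371  0.0152]
283 136 [0.71   0.0569 0.0055]
330 153 [ 0.6628 -0.0674  0.0158]
350 200 [ 0.5398 -0.1196  0.0133]
325 200 [ 0.5362 -0.0536  0.0435]
300 170 [0.6146 0.0102 0.0288]
4446 ((565.0911865234375, 19.422439575195312), (212.56101989746094, 331.6252746582031), 0.3583020567893982)
t 0.04 353 [ 0.51626439 -0.08139754  0.0400228 ] [0.5595329  0.07206225 0.04947518]
s 0.04 441 [ 0.51746173 -0.08574873  0.04003255] [0.55996755 0.07809548 0.053985  ]
t 0.085 10 [0.55685103 0.03244986 0.12155993] [0.55987498 0.05529822 0.12952886]
s 0.085 20 [0.55664692 0.02704025 0.11582234] [0.55986378 0.0525772  0.13278916]
```

View pics/top1c.png

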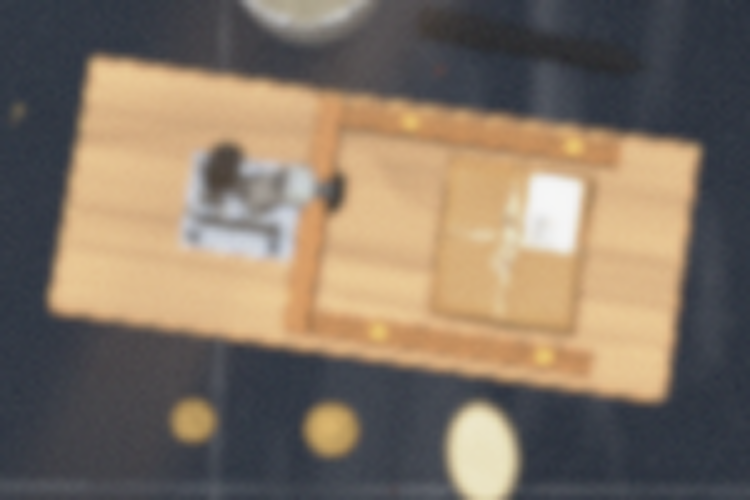

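The crop shows plate corners at (92,57), (700,146), (668,402), (50,312), packet top corners at (450,158), (592,180), (575,330), (435,312), and the stop bar at x≈290–340. The black handle tip is at (225,160) and the bar end at (335,190).

```bash
cat >> h.py <<'E'
def ray(c,pts,z):
    p=cv2.undistortPoints(np.array(pts,float).reshape(-1,1,2),np.array(c['intrinsics']),np.array([c['k1'],0,0,0,0.])).reshape(-1,2)
    T=np.array(c['world_from_camera']);d=np.c_[p,np.ones(len(p))]@T[:3,:3].T;o=T[:3,3]
    return o+d*((z-o[2])/d[:,2])[:,None]
E
python3 - <<'E'
from h import *
c=pickle.load(open('top1.pkl','rb'))
f=lambda L,z:ray(c,(np.array(L,float)+.5)/5-.5+[222,145],z)[:,:2]
J=f([(92,57),(700,146),(668,402),(50,312)],.015);print(J.round(4))
L=np.array([[.17,-.067],[-.15,-.067],[-.15,.067],[.17,.067]])  # jig coords: +x=image left(world+y); jig y+ = world -x
M=J.mean(0);l=L.mean(0)
A=(L-l);B=(J-M);th=np.arctan2((A[:,0]*B[:,1]-A[:,1]*B[:,0]).sum(),(A*B).sum())
R=np.array([[np.cos(th),-np.sin(th)],[np.sin(th),np.cos(th)]]);t=M-R@l
print('yaw',np.degrees(th),'t',t,'res',(L@R.T+t-J).round(4).tolist())
np.savez('jig.npz',R=R,t=t,th=th)
def j(X):return((np.atleast_2d(X)-t)@R).round(4)
P=f([(450,158),(592,180),(575,330),(435,312)],.043);print('pk',j(P).tolist(),j(P.mean(0)))
d=P[0]+P[3]-P[1]-P[2];print('pkyaw',np.degrees(np.arctan2(d[1],d[0])-th))
print('tip',j(f([(225,160)],.181)),'bar',j(f([(335,190)],.135)))
C=cloud(c)
for b in((.016,.05),(.085,.2)):pass
for X in([-.06,0],[.035,0],[-.04,0.0],[.069,0],[-.15,0]):print(X,(R@X+t).round(4))
# packet height
q=j(C[...,:2].reshape(-1,2));z=C[...,2].ravel();k=(abs(q[:,0]+.06)<.03)&(abs(q[:,1])<.035);print(np.percentile(z[k],[5,50,95]))
print('bystanders',j(f([(193,420),(332,430),(482,452),(305,-10),(530,40)],.02)).tolist())
E
```

```text
[[ 0.6528  0.1673]
 [ 0.6084 -0.15  ]
 [ 0.4752 -0.1325]
 [ 0.5193  0.1851]]
yaw 82.12323827473506 t [0.56256572 0.00758021] res [[-0.0006, -0.0005], [-0.0001, -0.0002], [0.0005, 0.0006], [0.0002, 0.0001]]
pk [[-0.0223, -0.0372], [-0.0949, -0.0365], [-0.0967, 0.0399], [-0.0261, 0.0411]] [[-0.06    0.0018]]
pkyaw 0.1673168559936988
tip [[0.0707 0.0007]] bar [[0.0255 0.0002]]
[-0.06, 0] [ 0.5543 -0.0519]
[0.035, 0] [0.5674 0.0422]
[-0.04, 0.0] [ 0.5571 -0.032 ]
[0.069, 0] [0.572  0.0759]
[-0.15, 0] [ 0.542 -0.141]
[0.03856591 0.04270658 0.04666958]
bystanders [[0.088, 0.1114], [0.0174, 0.1063], [-0.0597, 0.1064], [0.0658, -0.1179], [-0.0542, -0.1087]]
```

```bash
python3 -m crank '[[[0,0,0],[3,3.1,0],0.3],[[0,0,0],[3,3.1,0],0.3],[[0,0,0],[3,3.1,0],0.3],[[0,0,0],[3,3.1,0],0.3],[[0,0,0],[3,3.1,0],0.3],[[0,0,0],[3,3.1,0],0.3],[[0,0,0],[3,3.1,0],0.3],[[0,0,0],[3,3.1,0],0.3]]'
python3 -m crank '[[[0,0,0],[3,3.1,0],0.3],[[0,0,0],[3,3.1,0],0.3],[[0,0,0],[3,3.1,0],0.3],[[0,0,0],[3,3.1,0],0.3],[[0,0,0],[3,3.1,0],0.3],[[0,0,0],[3,3.1,0],0.3],[[0,0,0],[3,3.1,0],0.3],[[0,0,0],[3,3.1,0],0.3]]'
python3 -m crank '[[[0,0,0],[3,3.2,0],0.3],[[0,0,0],[3,3.2,0],0.3],[[0,0,8.2],[0,0,0],0.3],[[0,0,8.2],[0,0,0],0.3],[[0,0,8.2],[0,0,0],0.3],[[0,0,8.2],[0,0,0],0.3],[[0,0,8.2],[0,0,0],0.3],[[0,0,8.2],[0,0,0],0.3]]'
python3 -m crank '[[[0,0,8.3],[0,0,0],0.3],[[0,0,8.3],[0,0,0],0.3],[[0,0,8.3],[0,0,0],0.3],[[0,0,0],[0,0,0],0.3],[[0,0,0],[0,0,0],0.3],[[0,0,0],[0,0,0],0.3]]'
cat >> h.py <<'E'
from scipy.spatial.transform import Rotation as Ro
def where():
    z=np.load('jig.npz');s=r.get_state();p=s['tcp_pos'];e=s['eef_rot']
    q=(p[:2]-z['t'])@z['R'];Rt=Ro.from_euler('xyz',e,degrees=True).as_matrix()
    print('t',s['time_s'],'tip jig mm',(q*1000).round(1),'tip z',round((p[2]-.025)*1000,1),'rot',e.round(2),'F',s['contact_force'].round(1),'w',s['gripper_width'])
E
python3 -c 'from h import *;where()'
```

```text
time_s: 0.9
tcp_pos: [0.3915, 0.2926, 0.2514]
eef_rot: [180.0, 0.0, -23.7]
contact_force: [1.1, 0.4, -0.5]
gripper_width: 0.0324
gripper_force: 0.0
time_s: 1.7
tcp_pos: [0.5116, -0.0309, 0.2515]
eef_rot: [-180.0, 0.0, -23.7]
contact_force: [0.7, 1.4, -0.1]
gripper_width: 0.0309
gripper_force: 0.0
time_s: 2.5
tcp_pos: [0.5404, -0.1119, 0.2512]
eef_rot: [180.0, 0.0, -73.3]
contact_force: [-0.7, 0.4, 1.0]
gripper_width: 0.0309
gripper_force: 0.0
time_s: 3.1
tcp_pos: [0.5406, -0.1118, 0.2514]
eef_rot: [180.0, -0.0, -97.6]
contact_force: [0.2, 0.9, 0.3]
gripper_width: 0.0306
gripper_force: 0.0
t 3.1 tip jig mm [-121.3    5.4] tip z 226.4 rot [179.99  -0.   -97.62] F [0.2 0.9 0.3] w 0.03058433538571777
```

```bash
python3 -m crank '[[[0,0,0.25],[0.3,-0.5,4],0.3],[[0,0,0],[0,0,4],0.3],[[0,0,0],[0,0,4],0.3],[[0,0,0],[0,0,4],0.3],[[0,0,0],[0,0,3],0.3],[[0,0,0],[0,0,1.3],0.3],[[0,0,0],[0,0,0],0.3],[[0,0,0],[0,0,0],0.3]]'
python3 -c 'from h import *;where()'
```

```text
time_s: 3.9
tcp_pos: [0.5462, -0.1155, 0.0496]
eef_rot: [-179.9, -0.0, -98.0]
contact_force: [0.7, 1.0, 0.2]
gripper_width: 0.0305
gripper_force: 0.0
t 3.9 tip jig mm [-124.2   -0.6] tip z 24.6 rot [-179.93   -0.    -97.99] F [0.7 1.  0.2] w 0.030540887267281727
```

```bash
python3 -m crank '[[[0,0,0],[-0.8,0,0.2],0.3],[[0,0,0],[-0.8,0,0],0.3],[[0,0,0],[-0.8,0,0],0.3],[[0,0,0],[-0.8,0,0],0.3],[[0,0,0],[-0.8,0,0],0.3],[[0,0,0],[-0.8,0,0],0.3],[[0,0,0],[-0.8,0,0],0.3],[[0,0,0],[-0.4,0,0],0.3]]'
python3 -c 'from h import *;where()'
python3 -m crank '[[[0,0,0],[-0.2,0,0],0.3],[[0,0,0],[-0.2,0,0],0.3],[[0,0,0],[-0.2,0,0],0.3],[[0,0,0],[-0.2,0,0],0.3],[[0,0,0],[-0.1,0,0],0.3],[[0,0,0],[-0.1,0,0],0.3],[[0,0,0],[-0.1,0,0],0.3]]'
python3 -c 'from h import *;where()'
```

```text
time_s: 4.7
tcp_pos: [0.5543, -0.0554, 0.0475]
eef_rot: [-179.9, -0.0, -98.0]
contact_force: [-1.2, -5.8, 6.6]
gripper_width: 0.0312
gripper_force: 3.2
t 4.7 tip jig mm [-63.6  -0.4] tip z 22.5 rot [-1.7992e+02 -1.0000e-02 -9.7990e+01] F [-1.2 -5.8  6.6] w 0.031184547858883582
time_s: 5.4
tcp_pos: [0.5556, -0.0451, 0.0475]
eef_rot: [-179.9, -0.0, -98.0]
contact_force: [-1.2, -5.1, 6.0]
gripper_width: 0.0307
gripper_force: 3.2
t 5.4 tip jig mm [-53.1  -0.3] tip z 22.5 rot [-1.7994e+02 -2.0000e-02 -9.8020e+01] F [-1.2 -5.1  6. ] w 0.03071051368417672
```

```bash
python3 -m crank '[[[0,0,0],[-0.1,0,0],0.3],[[0,0,0],[-0.1,0,0],0.3],[[0,0,0],[-0.1,0,0],0.3]]'
python3 -c 'from h import *;where()'
```

```text
time_s: 5.7
tcp_pos: [0.556, -0.0421, 0.0475]
eef_rot: [-179.9, -0.0, -98.0]
contact_force: [-0.8, -4.6, 5.7]
gripper_width: 0.0309
gripper_force: 3.3
t 5.7 tip jig mm [-50.1  -0.3] tip z 22.5 rot [-1.7994e+02 -2.0000e-02 -9.8010e+01] F [-0.8 -4.6  5.7] w 0.0308983175618503
```

```bash
python3 -m crank '[[[0,0,0],[-0.1,0,0],0.3],[[0,0,0],[-0.1,0,0],0.3]]'
python3 -m crank '[[[0,0,0],[-0.1,0,0],0.3],[[0,0,0],[-0.1,0,0],0.3]]'
python3 - <<'E'
from h import *
where();snap('side','side2');i=cv2.imread('pics/side2.png')[130:310,220:460];cv2.imwrite('pics/side2c.png',cv2.resize(i,(800,600),interpolation=cv2.INTER_CUBIC))
E
```

```text
time_s: 5.9
tcp_pos: [0.5561, -0.0416, 0.0475]
eef_rot: [-180.0, -0.1, -98.0]
contact_force: [2.5, -19.9, 5.2]
gripper_width: 0.0303
gripper_force: 10.1
time_s: 6.1
tcp_pos: [0.5561, -0.0413, 0.0475]
eef_rot: [180.0, -0.3, -98.0]
contact_force: [3.3, -31.1, 5.1]
gripper_width: 0.0305
gripper_force: 15.1
t 6.1 tip jig mm [-49.3  -0.3] tip z 22.5 rot [179.98  -0.26 -97.99] F [  3.3 -31.1   5.1] w 0.030541538442722605
```

View pics/side2c.png

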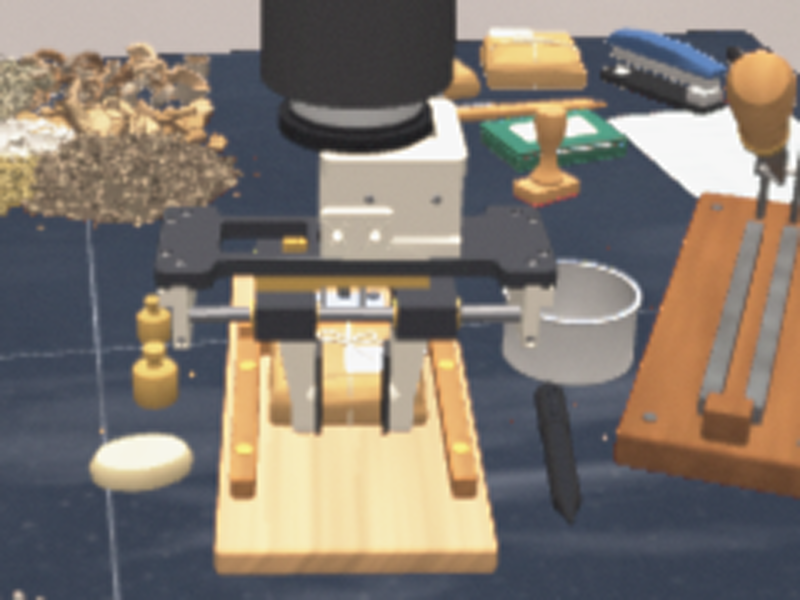

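The picture shows the packet between the rails, up at the stop, with the fingers behind it at (305,430)/(400,430) and the bystanders undisturbed. The sharp rise in force confirms it is home, so I'm backing off and rising.

```bash
python3 -m crank '[[[0,0,0],[0.4,0,0],0.3],[[0,0,0],[1,0,0],0.3],[[0,0,0],[1.5,0,0],0.3],[[0,0,0],[0,0,-4],0.3],[[0,0,0],[0,0,-5],1],[[0,0,0],[0,0,-5],1],[[0,0,0],[0,0,-5],1],[[0,0,0],[0,0,-2],1]]' 10
python3 -m crank '[[[0,0,0],[0,0,0],1],[[0,0,0],[0,0,0],1]]'
python3 - <<'E'
from h import *
where();c=snap('top','top3');i=cv2.imread('pics/top3.png')[145:245,222:372];cv2.imwrite('pics/top3c.png',cv2.resize(i,(750,500),interpolation=cv2.INTER_CUBIC))
E
```

```text
time_s: 6.95
tcp_pos: [0.5537, -0.0674, 0.2622]
eef_rot: [-179.6, 0.1, -98.0]
contact_force: [1.1, 0.2, -0.3]
gripper_width: 0.0041
gripper_force: 0.0
time_s: 7.15
tcp_pos: [0.5517, -0.0671, 0.2565]
eef_rot: [-180.0, 0.1, -98.1]
contact_force: [-0.3, -0.2, -0.7]
gripper_width: 0.0004
gripper_force: 0.0
t 7.15 tip jig mm [-75.5   0.5] tip z 231.5 rot [-1.7998e+02  5.0000e-02 -9.8070e+01] F [-0.3 -0.2 -0.7] w 0.000414079596121879
```

View pics/top3c.png

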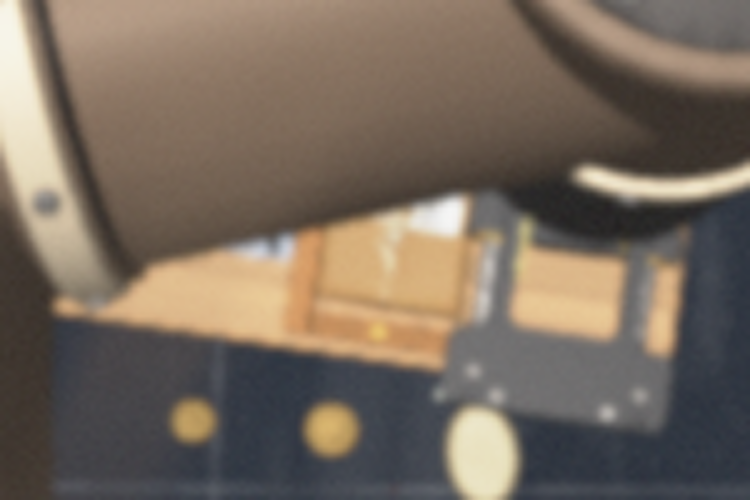

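The packet's front edge, at x≈320, meets the stop bar along its whole width. Next I move to the packet side of the handle tip and lower.

```bash
python3 -m crank '[[[0,0,0],[-4,0,0],1],[[0,0,0],[-4,0,0],1],[[0,0,0],[-3.7,0,0],1],[[0,0,0],[0,0,2],1],[[0,0,0],[0,0,3],1],[[0,0,0],[0,0,2.5],1],[[0,0,0],[0,0,0],1],[[0,0,0],[0,0,0],1]]'
python3 -c 'from h import *;where()'
```

```text
time_s: 8.0
tcp_pos: [0.5682, 0.0485, 0.1808]
eef_rot: [179.9, -0.1, -98.0]
contact_force: [-0.6, -0.0, 1.0]
gripper_width: 0.0008
gripper_force: 0.0
t 8.0 tip jig mm [41.3  0.1] tip z 155.8 rot [ 1.7988e+02 -1.0000e-01 -9.8040e+01] F [-0.6 -0.   1. ] w 0.0008073164846546894
```

```bash
python3 -m crank '[[[0,0,0],[-1,0,0],1],[[0,0,0],[-1,0,0],1],[[0,0,0],[-1,0,0],1],[[0,0,0],[-1,0,0],1],[[0,0,0],[-1,0,0],1],[[0,0,0],[-1,0,0.2],1]]'
python3 -c 'from h import *;where()'
python3 -m crank '[[[0,0,0],[-1,0,0.2],1],[[0,0,0],[-1,0,0.3],1],[[0,0,0],[-1,0,0.3],1],[[0,0,0],[-1,0,0.3],1],[[0,0,0],[-1,0,0.3],1],[[0,0,0],[-0.5,0,0],1]]'
python3 -c 'from h import *;where()'
```

```text
time_s: 8.6
tcp_pos: [0.5772, 0.1095, 0.1798]
eef_rot: [-180.0, 0.0, -98.0]
contact_force: [-0.3, -2.2, 2.1]
gripper_width: 0.0003
gripper_force: 1.2
t 8.6 tip jig mm [103.   -0.5] tip z 154.8 rot [-1.7996e+02  4.0000e-02 -9.8040e+01] F [-0.3 -2.2  2.1] w 0.00028533175260517186
time_s: 9.2
tcp_pos: [0.5846, 0.1638, 0.1649]
eef_rot: [180.0, -0.0, -98.0]
contact_force: [-0.6, -0.3, 0.2]
gripper_width: 0.0006
gripper_force: 0.0
t 9.2 tip jig mm [157.7  -0.4] tip z 139.9 rot [ 1.7996e+02 -2.0000e-02 -9.8030e+01] F [-0.6 -0.3  0.2] w 0.0005594363988141623
```

```bash
python3 -m crank '[[[0,0,0],[0,0,-4],1],[[0,0,0],[0,0,-4],1],[[0,0,0],[0,0,-3],1],[[0,0,0],[0,0,0],1],[[0,0,0],[0,0,0],1]]'
python3 - <<'E'
from h import *
where();c=snap('side','side4');i=cv2.imread('pics/side4.png')[130:310,220:460];cv2.imwrite('pics/side4c.png',cv2.resize(i,(800,600),interpolation=cv2.INTER_CUBIC))
E
```

```text
time_s: 9.7
tcp_pos: [0.5847, 0.163, 0.2763]
eef_rot: [-179.9, 0.1, -98.1]
contact_force: [-1.3, -1.0, -0.4]
gripper_width: 0.0006
gripper_force: 0.0
t 9.7 tip jig mm [157.   -0.6] tip z 251.3 rot [-1.7994e+02  8.0000e-02 -9.8070e+01] F [-1.3 -1.  -0.4] w 0.0006239382098113377
```

View pics/side4c.png

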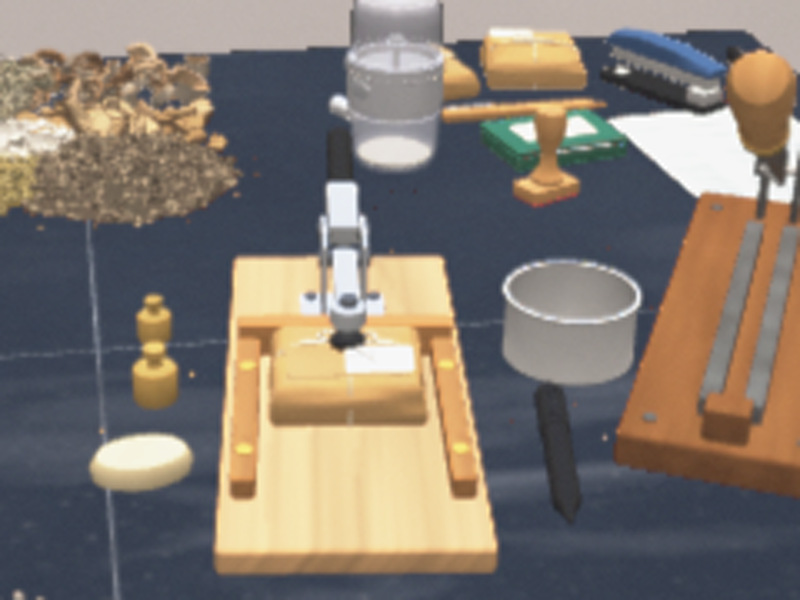

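The pad at (347,338) is down on the packet and the handle, at (340,155), is laid back. I'll check the grip's height before handing in.

```bash
python3 - <<'E'
from h import *
c=pickle.load(open('side4.pkl','rb'));Q=cloud(c);z=np.load('jig.npz')
q=((Q[...,:2]-z['t'])@z['R'])
for v in(171,174,178,182):print(v,q[v,322].round(3),Q[v,322,2].round(3))
h=Q[...,2];m=(h>.055)&(h<.19)&(abs(q[...,1])<.015)&(q[...,0]>.1)&(q[...,0]<.22);print(q[m].max(0),h[m].min(),h[m].max())
E
```

```text
171 [ 0.183 -0.001] 0.092
174 [ 0.172 -0.001] 0.089
178 [ 0.155 -0.   ] 0.087
182 [0.141 0.   ] 0.084
[0.19777969 0.00895368] 0.07699230206775076 0.09327280965957263
```

The handle is fully closed: its upper side reads z≈92 mm at x=183 mm, matching the closed pose. The robot is clear of everything.

```bash
python3 -c 'from plant import r;print(r.close_job())'
```

```text
the job is handed in; nothing more can be done
None
```

The packet is home against the stop, the clamp handle has snapped over and the pad is down on the packet; I handed the job in at about 10 s, with the bystanders where they were and the robot clear, though I could not measure the pad force and no verdict came back.

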